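Unstack the returned archive pile into its trays

TASK

A pile of returned archive things stands on the table: a long case at the bottom, a slide box and a round tin on it, a hand stamp on the slide box. Take the pile apart and set each thing upright in the tray made for it, lying flat inside the rim: case in the long tray, slide box in the oblong tray, tin in the round tray, stamp in the small square tray. Never tip any of them over, and leave the eraser and the wooden ruler that lie between the trays where they are.

Things in the scene. Friction and masses are not known exactly. Their poses are not given: they have to be found in the camera images.
- case_mid (a point): Centre of the long cardboard case, the bottom of the pile: a closed box 200 mm (its x) by 62 mm (its y) by 50 mm high, about 0.45 kg, flat top; this point is 25 mm above its underside. It stands on the table; z up. Grip it across its 62 mm.
- slidebox_mid (a point): Centre of the white plastic slide box, a closed oblong box 84 mm (its x) by 54 mm (its y) by 46 mm high, about 0.15 kg; this point is 23 mm above its underside. It stands on one half of the case's top, its length nearly along the case; z up.
- tin_mid (a point): Centre of the plain metal round tin, 56 mm in diameter, 46 mm high, about 0.18 kg; this point is 23 mm above its underside. It stands on the other half of the case's top, about 100 mm from the slide box's centre, 30 mm clear of the slide box; z up.
- stamp_mid (a point): Centre of the wooden hand stamp, half-way up (30 mm above its underside). Square foot 44 x 44 mm (sides along its x and y), 14 mm high, with an upright round wooden handle 26 mm in diameter on its centre that reaches to 60 mm above the underside; about 0.09 kg. It stands on the slide box; grip it by the handle. z up.
- long_tray: Long shallow tray for the case: inside 218 mm (its x) by 80 mm (its y). Fixed to the table; grey floor 3 mm thick, aluminium rim 4 mm thick whose top is 7 mm above the table. Origin: centre of its underside, on the table; z up.
- oblong_tray: Oblong shallow tray for the slide box: inside 102 mm (its x) by 72 mm (its y). Fixed to the table; grey floor 3 mm thick, aluminium rim 4 mm thick whose top is 7 mm above the table. Origin: centre of its underside, on the table; z up.
- round_tray: Round shallow tray for the tin: inside diameter 74 mm. Fixed to the table; grey floor 3 mm thick, aluminium rim 4 mm thick whose top is 7 mm above the table. Origin: centre of its underside, on the table; z up.
- square_tray: Small square shallow tray for the stamp: inside 62 x 62 mm, sides along its x and y. Fixed to the table; grey floor 3 mm thick, aluminium rim 4 mm thick whose top is 7 mm above the table. Origin: centre of its underside, on the table; z up.
- eraser: Loose white eraser in a paper sleeve, 50 (its x) x 20 x 13 mm, lying on the table in a gap beside a tray or the pile; not to be disturbed. Origin: centre of its underside.
- ruler: Loose short wooden ruler, 155 (its x) x 24 x 5 mm, lying on the table in a gap beside a tray or the pile; not to be disturbed. Origin: centre of its underside.
Mind the look-alikes: they are no part of the job. Of the things that look like the part that bears stamp_mid, the smaller one is meant. Of the things that look like the part that bears case_mid, the larger one is meant.

How it is judged (in metres and radians):
At the end, for the whole second after the job is handed in: Case in the long tray, slide box in the oblong tray, tin in the round tray, stamp in the square tray: each with its centre within 13 mm of its tray's centre (seen from above), no more than 2 mm above its seat on the tray floor, upright within 0.04 rad, and still (horizontal distance between case_mid and long_tray below 0.013 m and z of case_mid in the frame of long_tray below 0.03 m and angle between each of case_mid, slidebox_mid, tin_mid, stamp_mid's own z axis and vertical below 0.04 rad and linear speed of each of case, slidebox, tin, stamp below 0.02 m/s and horizontal distance between slidebox_mid and oblong_tray below 0.013 m and z of slidebox_mid in the frame of oblong_tray below 0.028 m and horizontal distance between tin_mid and round_tray below 0.013 m and z of tin_mid in the frame of round_tray below 0.028 m and horizontal distance between stamp_mid and square_tray below 0.013 m and z of stamp_mid in the frame of square_tray below 0.035 m); the robot touches nothing.
It fails at once if the case, slide box, tin or stamp is tipped over (more than 0.6 rad) (angle between any of case_mid, slidebox_mid, tin_mid, stamp_mid's own z axis and vertical above 0.6 rad).
It fails at once if the eraser is pushed more than 30 mm from where it lay (distance of eraser from where it was at the start of the episode above 0.03 m).
It fails at once if the ruler is pushed more than 30 mm from where it lay (distance of ruler from where it was at the start of the episode above 0.03 m).
It also fails if it takes over 131 s, if anything falls off the work surface, if the arm or the gripper's body presses on something with over 40 N, if the wrist force passes 120 N, or if a joint passes its speed limit or range.

ROBOT

A 6-joint arm with a two-finger parallel gripper is mounted at the origin on the work surface. World frame = base frame: x ahead of the robot, y to its left, z up, the work surface at z = 0. Lengths are in mm, angles in degrees, forces in N, time in s.
With the tool pointing down it reaches from about 350 to 850 mm from the base axis. Payload 8.1 kg.
Tool frame: the origin (TCP) lies between the finger pads; the fingertips stand 22 mm ahead of it and the grasp point (between the pads) lies 3 mm ahead of it; z points along the fingers, y is the direction in which the jaws open and shut (so a half turn about z gives the same grasp; the last joint's range is limited). The gripper opens to 85 mm and grips with 20 to 120 N. Pads are 22 mm wide; open, the fingers measure 114 mm over their backs; the gripper's body (76 mm by 85 mm) begins 54 mm behind the grasp point. The pads swing forward as they close: fully open they stand 13 mm farther back than shut.
Start: joints at [65.695, 7.471, 85.268, -0, 87.261, -4.893], TCP at [199.392, 565.905, 253.292] pointing down, gripper open.
Joint ranges: [-169.43, 169.43], [-51.17, 129.36], [1.28, 143.12], [-76.62, 256.62], [0, 156.53], [-152.29, 152.29]. Speed limits (degrees/s): [136.94, 136.94, 159.86, 180, 180, 180].

INTERFACE

Orientations are given as [roll, pitch, yaw] about the fixed x, y, z axes, in that order (R = Rz(yaw) Ry(pitch) Rx(roll)).
In Python, from bench import r gives the robot as it stands.
- The arm moves only by the tool drive_tool, never from a script. Its argument "moves" is a list of rows, each a list of 2 entries, a list of its own where there are three numbers: the shift along the world's x, y, z in mm, then the turn about the world's z in degrees. A call has exactly 8 rows; each row is the pose to reach, as a shift and turn from the pose commanded when the call began; what a row does not reach only later rows make up. A row lasts 1/12 s, in which the tool goes at most 41.7 mm and 7.16 degrees, less where a joint would pass 70% of its speed; a pose out of reach is approached as far as the arm can. A call with a gripper value outside its range is refused whole. "fingers" is the finger opening in mm, from 0 to 85.4, set as the call begins (left out, the last holds). The fingers move at their own pace and stop on an object; "squeeze" is the grip in N (left out, the last holds). Time passes only in rows, so rows that repeat a pose let the fingers close, or fill a call up. It gives the time, the measured TCP pose, the force and the opening at its end, in the units of the state.
- r.sense(): the state, without advancing time (a new reading comes with each control period).
- r.snapshot(name): name is "side" or "top"; returns a dict with "pixels" (400x640x3 uint8, red, green, blue), "camera_matrix" (3x3 intrinsics, pixels), "k1" (the pictures are not rectified: a ray, as slopes to the right and down, at radius r is drawn at 1 + k1 r^2 times it, then the intrinsics apply), "xyz" and "orientation" of the camera in the world. Camera axes: x right, y down, z forward; pixel columns grow to the right and rows downward; lengths in mm; the calibration is good to about 2 mm. A picture is of the moment at which its call begins. There is no depth.
- r.hand_in(): hands the job in, once; it reports no verdict.
The state is a dict: "time": time; "joint_pos": joint angles; "qd": joint speeds; "joint_efforts": joint torques, N m; "tool_pos": TCP position; "tcp_rot": TCP orientation; "ft_force": force on the tool from outside, world axes, zero at the start; "wrist_torque": the same for the moment, N m; "finger_gap": finger opening in mm.
Only numpy, scipy, OpenCV 4.12 (cv2) and the standard library are available. Lean on these libraries where they do the work, as an engineer would, in place of code of your own. Each camera call takes 0.05 s, during which the arm holds its last target.

## Working session

There is one attempt and no reset: what is moved stays moved. The work goes in short steps, Python scripts to look and compute and a tool call to move; the robot and the scene stay as the last step left them, time stands still between calls to the robot, and variables do not carry over. Pictures are saved under pics/ and viewed, and the job is handed in when it is done.

Besides the shell and the picture viewer there is one more tool, called after "Call:" as a command line: name --argument value ..., lists and objects as JSON in quotes. drive_tool: Moves the arm, as the interface text tells. Its arguments: {"type":"object","properties":{"moves":{"type":"array","items":{"type":"array"}},"fingers":{"type":"number"},"squeeze":{"type":"number"}},"required":["moves"]}

```bash
ls; mkdir -p pics
python3 - <<'E'
from bench import r
import cv2
print(r.sense())
for n in("side","top"):
    s=r.snapshot(n); cv2.imwrite(f"pics/{n}0.png",s["pixels"][:,:,::-1]); print(n,s["camera_matrix"],s["k1"],s["xyz"],s["orientation"])
E
```

```text
pics
{'time': 0.0, 'joint_pos': array([ 6.56963654e+01,  7.51536056e+00,  8.53294747e+01,  8.39501573e-04,
        8.72629953e+01, -4.89223361e+00]), 'qd': array([ 0.0583643 ,  0.06536726, -0.00142319, -0.04523566,  0.02106297,
        0.11697106]), 'joint_efforts': array([ 3.76966535e-03, -5.69405401e+01, -5.00561321e+01,  1.18835578e-04,
        1.46433769e-02, -1.99956480e-05]), 'tool_pos': array([199.16122047, 565.43182798, 252.23990647]), 'tcp_rot': array([-1.79892634e+02, -1.00313994e-02,  1.60588549e+02]), 'ft_force': array([ 0.54261005, -0.65909187,  0.22001839]), 'wrist_torque': array([-0.01856955,  0.01474557,  0.03047587]), 'finger_gap': 85.3938646767545}
side [[379.58942576   0.         320.99942388]
 [  0.         379.58942576 204.86513699]
 [  0.           0.           1.        ]] -0.07330214531100926 [ 174.99228449 -621.35764713  786.82778274] [-1.34016291e+02 -3.57406976e-02 -2.79332284e+01]
top [[452.71153372   0.         324.81761898]
 [  0.         452.71153372 200.16427387]
 [  0.           0.           1.        ]] 0.0007332034116958701 [ 365.60365428  -22.3863283  1188.94362136] [-173.13040212    1.96733999  -89.36409567]
```

View pics/side0.png

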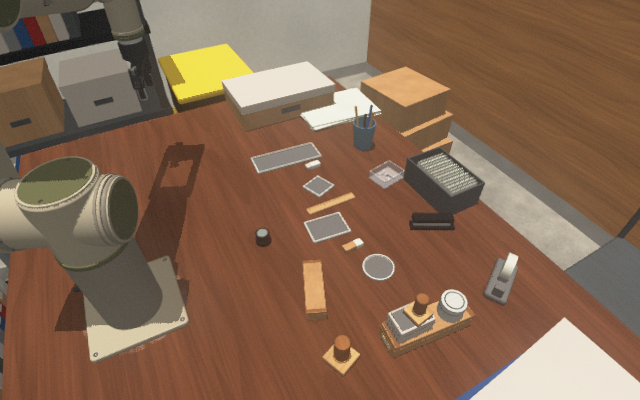

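View pics/top0.png

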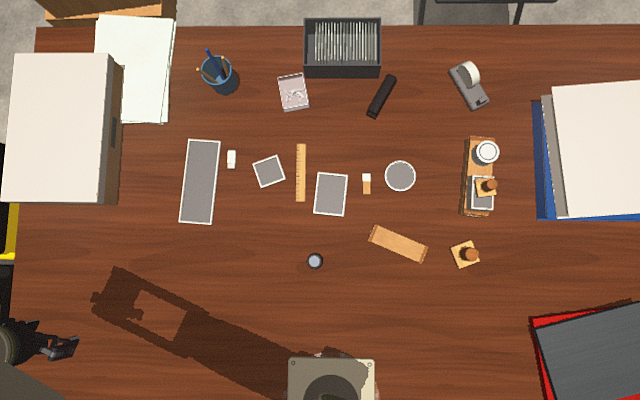

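```bash
cat > h.py <<'E'
import numpy as np, cv2
from scipy.spatial.transform import Rotation as R
from scipy.optimize import least_squares
def proj(s,P):
    P=np.atleast_2d(P).astype(float); Rm=R.from_euler('xyz',s["orientation"],degrees=True).as_matrix()
    c=(P-s["xyz"])@Rm; u=c[:,:2]/c[:,2:]; u=u*(1+s["k1"]*(u**2).sum(1,keepdims=True))
    K=s["camera_matrix"]; return u@K[:2,:2].T+K[:2,2]
def back(s,uv,z):
    uv=np.array(uv,float); out=[]
    K=s["camera_matrix"]; Rm=R.from_euler('xyz',s["orientation"],degrees=True).as_matrix()
    d=(uv-K[:2,2])/K[0,0]; u=d.copy()
    for _ in range(20): u=d/(1+s["k1"]*(u**2).sum())
    v=Rm@np.array([u[0],u[1],1]); t=(z-s["xyz"][2])/v[2]; return s["xyz"]+t*v
def crop(s,x0,y0,x1,y1,f,name):
    im=s["pixels"][y0:y1,x0:x1,::-1]
    im=cv2.resize(im,None,fx=f,fy=f,interpolation=cv2.INTER_CUBIC)
    for x in range((x0+9)//10*10,x1,10): cv2.putText(im,str(x),((x-x0)*f,8),0,.3,(255,255,0),1); cv2.line(im,((x-x0)*f,10),((x-x0)*f,14),(255,255,0),1)
    for y in range((y0+9)//10*10,y1,10): cv2.putText(im,str(y),(0,(y-y0)*f+3),0,.3,(255,255,0),1); cv2.line(im,(22,(y-y0)*f),(26,(y-y0)*f),(255,255,0),1)
    cv2.imwrite(name,im)
E
python3 - <<'E'
from h import *; from bench import r
t=r.snapshot("top"); s=r.snapshot("side")
crop(t,170,130,420,260,3,"pics/t_trays.png")
crop(t,440,125,510,275,4,"pics/t_pile.png")
crop(s,310,275,490,385,4,"pics/s_pile.png")
for n,uv,z in [("long",(199.5,181.5),7),("sq",(268.5,171),7),("obl",(331,194),7),("round",(400,176),7),("tin",(487,152),96),("case",(479,176),50),("stamp",(487,185),156)]: print(n,back(t,uv,z).round())
E
```

```text
long [555. 355.   7.]
sq [585. 171.   7.]
obl [524.   4.   7.]
round [ 573. -178.    7.]
tin [ 618. -377.   96.]
case [ 567. -370.   50.]
stamp [ 527. -355.  156.]
```

View pics/t_trays.png

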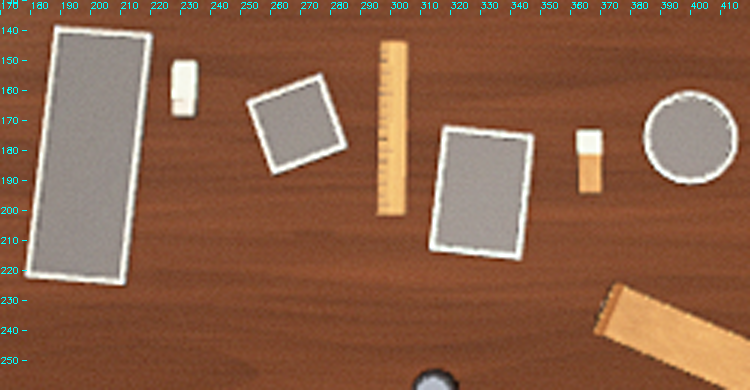

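View pics/t_pile.png

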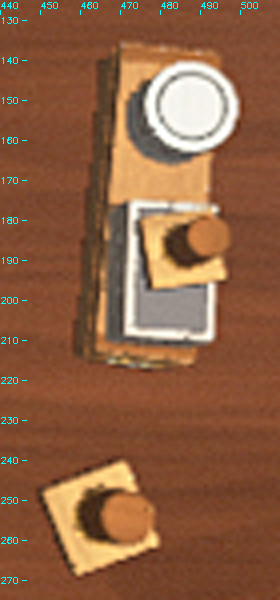

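View pics/s_pile.png

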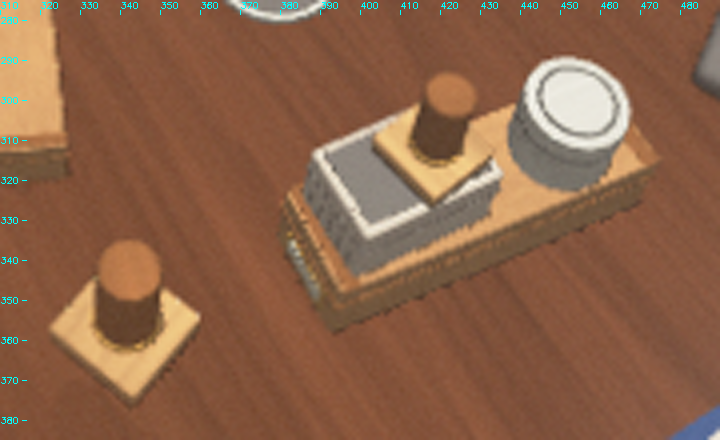

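Run:
```python
from h import *; from bench import r
s=r.snapshot("side")
crop(s,245,140,405,285,5,"pics/s_trays.png")
```

```text
(no output)
```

View pics/s_trays.png

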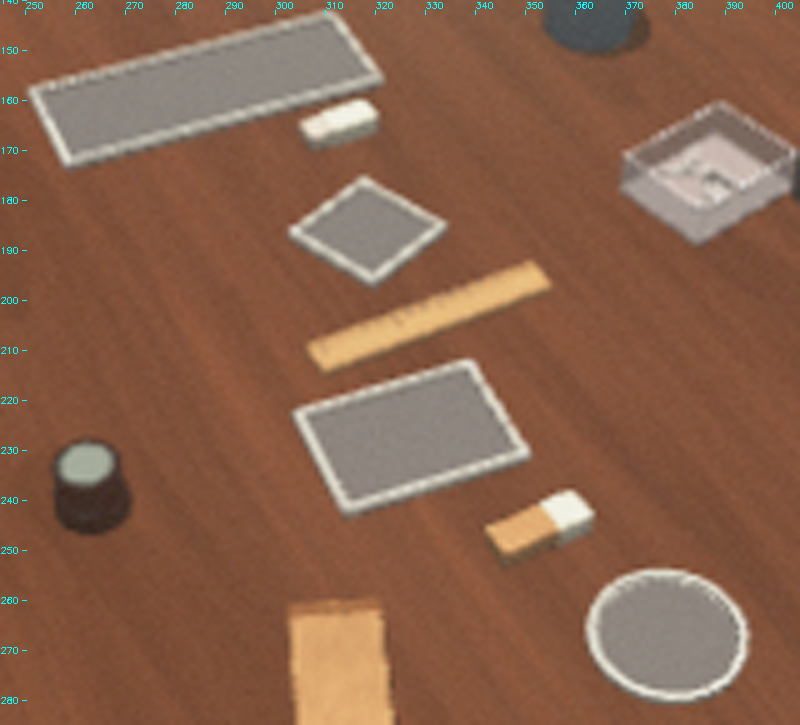

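```bash
cat > fit.py <<'E'
from h import *
from scipy.optimize import linear_sum_assignment
def conv(pts,o,f): return [((x+.5)/f-.5+o[0],(y+.5)/f-.5+o[1]) for x,y in pts]
def fitbox(obs,L,W,p0):
    # obs: list (snap, uvlist, z); p0 x,y,yawdeg
    def model(p,z):
        a=np.deg2rad(p[2]); c=np.array([[L,W],[L,-W],[-L,-W],[-L,W]])/2
        M=np.array([[np.cos(a),-np.sin(a)],[np.sin(a),np.cos(a)]])
        return np.c_[c@M.T+p[:2],np.full(4,z)]
    asg=[]
    for s,uv,z in obs:
        q=proj(s,model(p0,z)); D=np.linalg.norm(q[:,None]-np.array(uv)[None],axis=2); asg.append(linear_sum_assignment(D))
    def res(p): return np.concatenate([(proj(s,model(p,z))[a]-np.array(uv)[b]).ravel() for (s,uv,z),(a,b) in zip(obs,asg)])
    o=least_squares(res,p0); return o.x.round(1),np.abs(o.fun).max().round(2)
def fitpt(obs,p0):
    def res(p): return np.concatenate([(proj(s,[p[0],p[1],z])[0]-np.array(uv)) for s,uv,z in obs])
    o=least_squares(res,p0); return o.x.round(1),np.abs(o.fun).max().round(2)
E
python3 - <<'E'
from fit import *; from bench import r
t=r.snapshot("top"); s=r.snapshot("side")
P=lambda l:conv(l,(440,125),4)
S=lambda l:conv(l,(310,275),4)
T=lambda l:conv(l,(170,130),3)
U=lambda l:conv(l,(245,140),5)
def both(n,a,b,L,W,z,p0):
    print(n,"both",*fitbox([(t,a,z),(s,b,z)],L,W,p0),"top",*fitbox([(t,a,z)],L,W,p0),"side",*fitbox([(s,b,z)],L,W,p0))
both("case",P([(120,45),(220,52),(197,360),(98,352)]),S([(285,193),(345,290),(658,158)]),200,62,50,[567,-370,-5])
both("slide",P([(128,200),(217,204),(213,341),(124,336)]),S([(315,152),(368,235),(500,172)]),84,54,96,[524,-355,-2])
both("foot",P([(142,213),(214,208),(227,279),(150,288)]),S([(375,140),(437,195),(492,152)]),44,44,110,[535,-355,10])
both("long",T([(54,26),(152,34),(125,284),(25,277)]),U([(28,90),(335,12),(383,80),(68,165)]),226,88,7,[555,355,-5])
both("sq",T([(247,101),(321,75),(346,146),(273,173)]),U([(290,231),(365,177),(446,226),(373,283)]),70,70,7,[585,171,20])
both("obl",T([(444,126),(533,134),(521,259),(429,249)]),U([(293,412),(472,361),(530,455),(347,514)]),110,80,7,[524,4,-5])
def bp(n,a,b,z,p0): print(n,*fitpt([(t,a[0],z),(s,b[0],z)],p0),"top",*fitpt([(t,a[0],z)],p0),"side",*fitpt([(s,b[0],z)],p0))
bp("tin",P([(191,106)]),S([(575,103)]),96,[618,-377])
bp("handle",P([(209,236)]),S([(449,93)]),156,[527,-355])
bp("round",T([(691,137)]),U([(668,635)]),7,[573,-178])
for n,l in [("ruler",[(381,41),(407,41),(407,214),(378,214)]),("er1",[(172,60),(197,117)]),("er2",[(577,130),(601,192)]),("cyl",[(434,388)])]:
    print(n,[back(t,p,8).round().tolist()[:2] for p in T(l)])
E
```

```text
case both [ 571.  -369.    -5.9] 2.02 top [ 569.7 -371.    -5.6] 0.77 side [ 572.9 -366.7   -5.7] 0.76
slide both [ 520.6 -361.3   -3.1] 1.77 top [ 519.1 -362.6   -3.1] 0.34 side [ 522.4 -359.7   -2.7] 1.57
foot both [ 531.8 -365.2    7.8] 1.81 top [ 531.  -366.2    6. ] 0.37 side [ 532.7 -363.8   10.1] 1.13
long both [557.6 355.8  -3.9] 0.47 top [556.9 355.6  -3.9] 0.29 side [558.9 357.   -3.9] 0.25
sq both [585.8 171.1  20.5] 0.69 top [585.2 170.6  20.6] 0.37 side [587.3 173.2  20.2] 0.3
obl both [526.1   6.2  -5.5] 0.63 top [525.3   5.7  -5.5] 0.26 side [527.3   7.4  -5.5] 0.2
tin [ 620.2 -376.5] 0.62 top [ 619.9 -378. ] 0.0 side [ 620.9 -375.3] 0.0
handle [ 531.  -364.5] 0.82 top [ 530.4 -366.3] 0.0 side [ 532.  -362.9] 0.0
round [ 575.4 -176.8] 0.42 top [ 574.9 -177.6] 0.0 side [ 576.2 -175.8] 0.0
ruler [[660.0, 97.0], [660.0, 74.0], [505.0, 71.0], [505.0, 97.0]]
er1 [[642.0, 284.0], [591.0, 260.0]]
er2 [[580.0, -78.0], [526.0, -99.0]]
cyl [[354.0, 45.0]]
```

Candidates: the stamps are on the pile at top px (487,185), and a larger one loose at (465,254). The cases are the pile bottom at (479,176), and a shorter one at (398,243). The crops show that the pile's stamp is the smaller and its case the longer, so I'm using the pile's. The tray fits agree between the cameras to about 2 mm. There are two eraser-like things at (231,159) and (367,184), and I'll stay clear of both.

Call:
drive_tool --moves '[[[38,-18,0],0],[[76,-36,0],0],[[114,-54,0],0],[[152,-72,0],0],[[190,-95,0],0],[[225,-120,0],0],[[260,-145,0],0],[[290,-170,0],0]]' --fingers 85 --squeeze 50

```text
time: 1.02
tool_pos: [487.6, 397.4, 253.3]
tcp_rot: [180.0, 0.0, 160.6]
ft_force: [-0.5, 0.9, -0.3]
finger_gap: 85.1
```

Call:
drive_tool --moves '[[[5,-38,0],0],[[10,-76,0],0],[[15,-114,0],0],[[20,-152,0],0],[[25,-190,0],0],[[30,-228,0],0],[[35,-266,0],0],[[40,-304,0],0]]'

```text
time: 1.68
tool_pos: [526.0, 92.8, 253.5]
tcp_rot: [180.0, 0.0, 160.6]
ft_force: [-0.1, 0.6, 0.2]
finger_gap: 84.9
```

Call:
drive_tool --moves '[[[0,-38,0],0],[[0,-76,0],0],[[0,-114,0],0],[[0,-152,0],0],[[0,-190,0],0],[[0,-228,0],0],[[0,-266,0],0],[[0,-304,0],0]]'

```text
time: 2.35
tool_pos: [525.7, -211.3, 253.5]
tcp_rot: [-180.0, 0.0, 160.6]
ft_force: [0.7, 0.5, 0.4]
finger_gap: 85.0
```

Call:
drive_tool --moves '[[[0,-40,0],0],[[0,-80,0],0],[[0,-110,0],0],[[0,-135,0],0],[[0,-150,0],0],[[1,-153,0],0],[[1,-153,0],0],[[1,-153,0],0]]'

```text
time: 3.02
tool_pos: [527.2, -361.6, 253.1]
tcp_rot: [180.0, -0.0, 160.6]
ft_force: [-0.0, 0.1, 0.2]
finger_gap: 85.1
```

Run:
```python
from h import *; from bench import r
t=r.snapshot("top"); s=r.snapshot("side")
for _ in range(3): print(r.sense()["tool_pos"], r.snapshot("top")["xyz"][0])
crop(t,440,125,540,275,4,"pics/t1.png"); crop(s,330,200,490,360,4,"pics/s1.png")
```

```text
[ 527.37712102 -361.08585622  253.34801991] 365.6036542771529
[ 527.42348265 -361.0928257   253.47915632] 365.6036542771529
[ 527.41036719 -361.19033842  253.52163514] 365.6036542771529
```

View pics/t1.png

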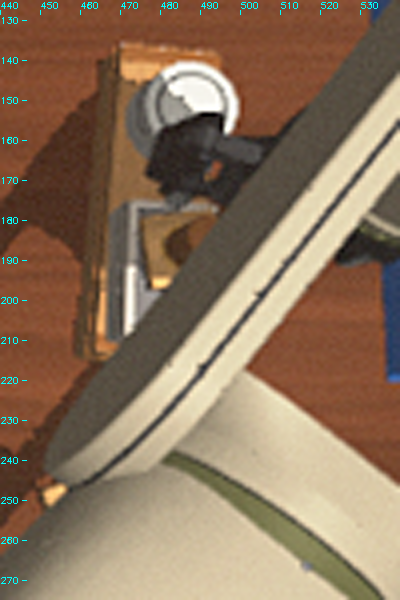

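View pics/s1.png

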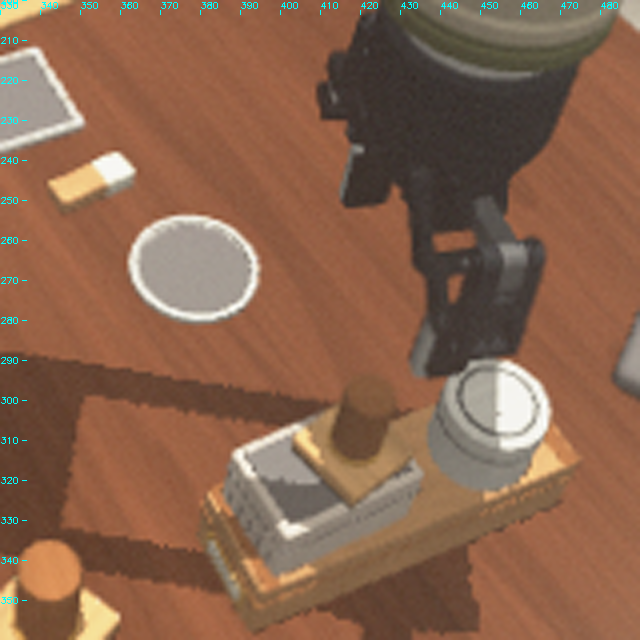

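Run:
```python
from h import *; from bench import r
s=r.snapshot("side")
c=np.array([527.4,-361.1,0]); d=np.array([.332,.943,0])
for z in (231,244): print(z,proj(s,[c+d*42.6+[0,0,z],c-d*42.6+[0,0,z]]).round(1))
```

```text
231 [[419.4 256.6]
 [435.6 295.5]]
244 [[420.7 252.2]
 [437.3 291.3]]
```

Call:
drive_tool --moves '[[[3.5,-3.7,-10],0],[[3.5,-3.7,-30],0],[[3.5,-3.7,-50],0],[[3.5,-3.7,-70],0],[[3.5,-3.7,-87],0],[[3.5,-3.7,-100],0],[[3.5,-3.7,-108],0],[[3.5,-3.7,-111],0]]'

```text
time: 3.98
tool_pos: [529.9, -365.5, 140.2]
tcp_rot: [179.9, -0.1, 160.6]
ft_force: [-0.4, -0.4, -0.1]
finger_gap: 85.1
```

Call:
drive_tool --moves '[[[0,0,0],0],[[0,0,0],0],[[0,0,0],0],[[0,0,0],0],[[0,0,0],0],[[0,0,0],0],[[0,0,0],0],[[0,0,0],0]]' --fingers 0

```text
time: 4.65
tool_pos: [531.0, -366.4, 143.5]
tcp_rot: [-180.0, 0.1, 160.6]
ft_force: [-1.4, 1.9, 4.9]
finger_gap: 24.5
```

Call:
drive_tool --moves '[[[0,0,4],0],[[0,0,12],0],[[0,0,25],0],[[0,0,40],0],[[0,0,55],0],[[0,10,65],0],[[2,25,70],0],[[4,45,70],0]]'

```text
time: 5.32
tool_pos: [535.2, -320.9, 214.6]
tcp_rot: [-180.0, 0.2, 160.5]
ft_force: [0.2, 0.4, -0.6]
finger_gap: 24.9
```

Call:
drive_tool --moves '[[[4,25,0],0],[[8,50,0],0],[[12,78,0],0],[[16,108,0],2],[[20,138,0],4],[[24,168,0],6],[[28,198,0],8],[[32,228,0],10]]'

```text
time: 5.98
tool_pos: [565.9, -90.1, 212.2]
tcp_rot: [180.0, -0.0, 170.7]
ft_force: [0.7, 0.4, -1.7]
finger_gap: 24.7
```

Call:
drive_tool --moves '[[[3,30,0],1],[[6,60,0],2],[[9,90,0],2.7],[[12,120,0],2.7],[[15,150,0],2.7],[[18,180,0],2.7],[[19,205,0],2.7],[[19,225,0],2.7]]'

```text
time: 6.65
tool_pos: [584.3, 135.4, 212.1]
tcp_rot: [180.0, -0.0, 173.4]
ft_force: [-0.2, -0.8, -0.7]
finger_gap: 24.8
```

Call:
drive_tool --moves '[[[0,15,0],0],[[0,25,0],0],[[0,32,0],0],[[0,36,0],0],[[0,38,0],0],[[0,38,0],0],[[0,38,0],0],[[0,38,0],0]]'

```text
time: 7.32
tool_pos: [585.7, 169.1, 212.3]
tcp_rot: [-180.0, 0.0, 173.2]
ft_force: [0.4, -0.3, -0.8]
finger_gap: 25.0
```

Run:
```python
from h import *; from bench import r
s=r.snapshot("side"); t=r.snapshot("top")
print(r.sense()["tool_pos"],r.sense()["tcp_rot"],r.sense()["finger_gap"])
crop(s,260,90,420,220,5,"pics/s2.png"); crop(s,310,235,490,345,4,"pics/s2b.png")
```

```text
[585.65566461 169.23292275 212.28413361] [-1.79992994e+02 -1.82187816e-03  1.73233324e+02] 24.742198549039042
```

View pics/s2.png

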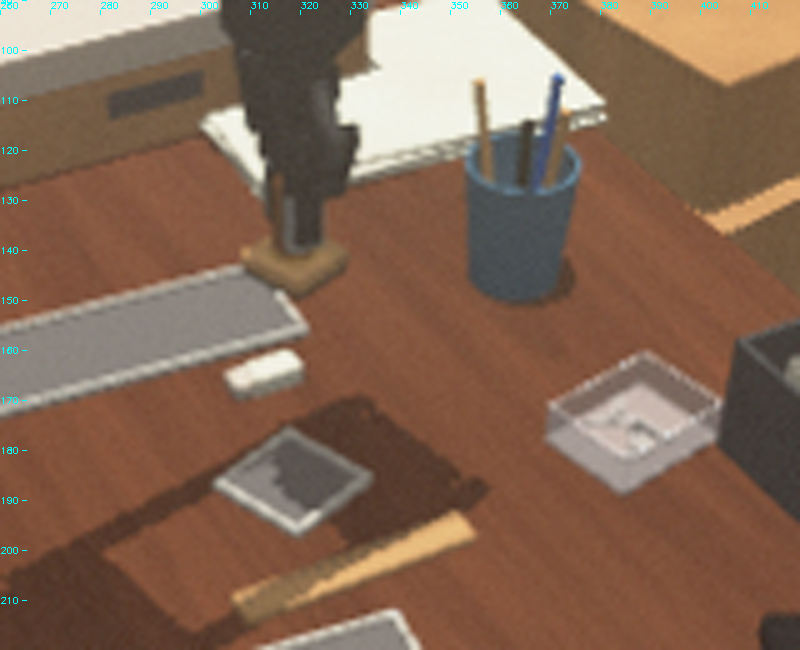

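View pics/s2b.png

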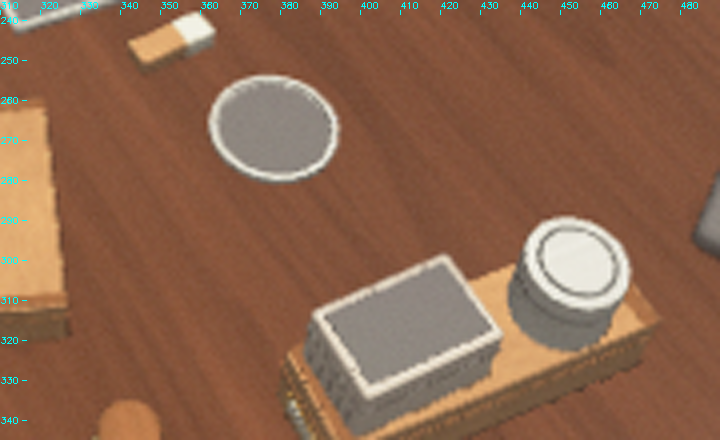

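Run:
```python
from fit import *; from bench import r
s=r.snapshot("side")
print(fitbox([(s,conv([(242,250),(299,284),(347,254)],(260,90),5),179)],44,44,[586,170,20]))
```

```text
(array([587.3, 168.8,  17.9]), np.float64(0.85))
```

Call:
drive_tool --moves '[[[-0.5,3,-12],2],[[-0.5,3,-30],2],[[-0.5,3,-52],2],[[-0.5,3,-76],2],[[-0.5,3,-100],2],[[-0.5,3,-120],2],[[-0.5,3,-135],2],[[-0.5,3,-145],2]]'

```text
time: 8.13
tool_pos: [583.8, 172.4, 65.0]
tcp_rot: [-180.0, -0.2, 175.3]
ft_force: [-0.2, -0.3, -0.9]
finger_gap: 24.6
```

Call:
drive_tool --moves '[[[0,0,-4],0],[[0,0,-8],0],[[0,0,-11],0],[[0,0,-13],0],[[0,0,-14],0],[[0,0,-15],0],[[0,0,-15.5],0],[[0,0,-15.5],0]]'

```text
time: 8.8
tool_pos: [585.2, 173.0, 52.1]
tcp_rot: [180.0, 0.0, 175.3]
ft_force: [0.2, -0.0, -0.7]
finger_gap: 24.9
```

Call:
drive_tool --moves '[[[0,0,-1],0],[[0,0,-1.5],0],[[0,0,-1.5],0],[[0,0,-1.5],0],[[0,0,-1.5],0],[[0,0,-1.5],0],[[0,0,-1.5],0],[[0,0,-1.5],0]]'

```text
time: 9.47
tool_pos: [585.2, 173.0, 50.5]
tcp_rot: [180.0, 0.0, 175.3]
ft_force: [-1.3, 0.2, 2.9]
finger_gap: 24.8
```

Call:
drive_tool --moves '[[[0,0,0],0],[[0,0,0],0],[[0,0,0],0],[[0,0,0],0],[[0,0,0],0],[[0,0,0],0],[[0,0,5],0],[[0,0,15],0]]' --fingers 70

```text
time: 10.13
tool_pos: [583.9, 172.7, 64.3]
tcp_rot: [-180.0, -0.2, 175.3]
ft_force: [-0.2, -0.2, -0.5]
finger_gap: 69.9
```

Call:
drive_tool --moves '[[[0,0,15],0],[[0,0,35],0],[[0,0,60],0],[[0,0,90],0],[[0,-20,110],0],[[0,-45,125],0],[[0,-75,135],0],[[0,-110,140],0]]'

```text
time: 10.8
tool_pos: [586.1, 62.9, 209.2]
tcp_rot: [180.0, 0.3, 175.4]
ft_force: [0.5, 0.1, 0.3]
finger_gap: 69.9
```

Call:
drive_tool --moves '[[[-4,-38,0],0],[[-8,-76,0],0],[[-12,-114,0],0],[[-16,-152,0],0],[[-20,-190,0],0],[[-24,-228,0],0],[[-30,-266,0],0],[[-36,-304,0],0]]' --fingers 85

```text
time: 11.47
tool_pos: [548.7, -243.0, 206.8]
tcp_rot: [-180.0, 0.1, 175.3]
ft_force: [0.3, 0.5, 0.9]
finger_gap: 84.6
```

Run:
```python
from fit import *; from bench import r
s=r.snapshot("side"); t=r.snapshot("top")
print(r.sense()["tool_pos"],r.sense()["tcp_rot"])
crop(s,290,150,370,210,9,"pics/s3.png"); crop(t,240,135,310,205,8,"pics/t3.png")
```

```text
[ 547.78208301 -246.65568496  206.62556532] [-1.79846682e+02  5.97553544e-02  1.74977145e+02]
```

View pics/s3.png

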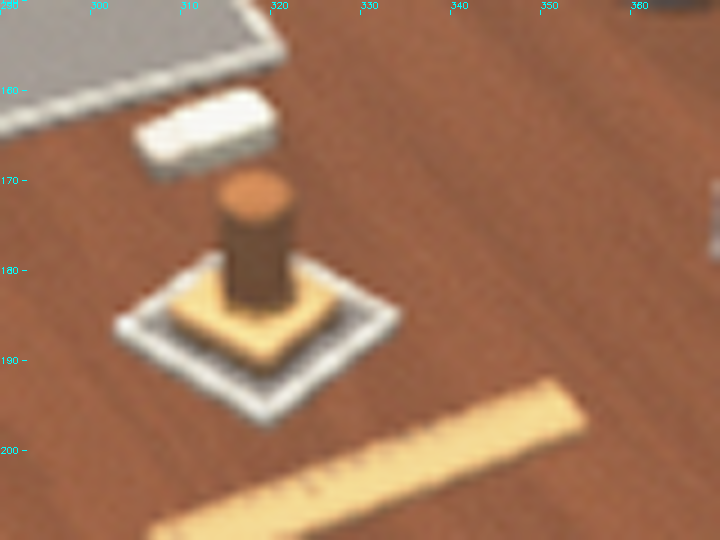

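View pics/t3.png

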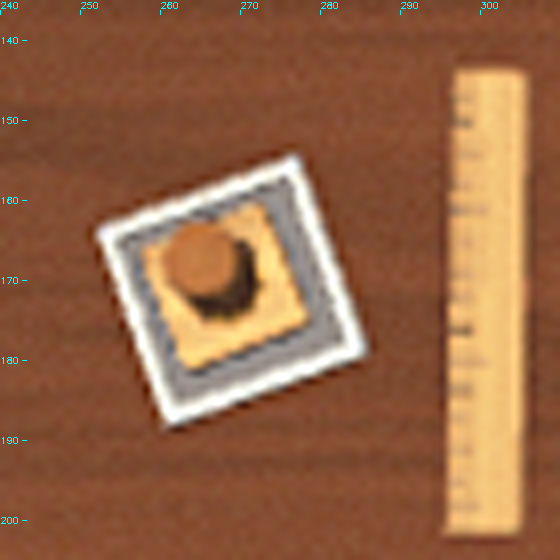

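Run:
```python
from fit import *; from bench import r
s=r.snapshot("side");t=r.snapshot("top")
f=conv([(142,252),(263,202),(308,322),(186,370)],(240,135),8);q=conv([(97,232),(297,154),(367,352),(168,427)],(240,135),8)
print(fitbox([(t,f,17)],44,44,[586,170,20]),fitbox([(t,q,7)],70,70,[586,170,20]))
f=conv([(168,308),(263,362),(340,300)],(290,150),9);q=conv([(113,325),(266,422),(402,315)],(290,150),9)
print(fitbox([(s,f,17)],44,44,[586,170,20]),fitbox([(s,q,7)],70,70,[586,170,20]))
```

```text
(array([584.7, 171.4,  22.1]), np.float64(0.32)) (array([585. , 170.5,  21.2]), np.float64(0.46))
(array([585.2, 172.2,  22.2]), np.float64(0.49)) (array([587. , 173.1,  20.3]), np.float64(0.39))
```

Call:
drive_tool --moves '[[[-8,-30,0],1],[[-16,-60,0],2],[[-22,-85,0],2],[[-26,-105,0],2],[[-27,-114,-10],2],[[-27,-114,-25],2],[[-27,-114,-40],2],[[-27,-114,-50],2]]'

```text
time: 12.33
tool_pos: [522.1, -353.1, 153.2]
tcp_rot: [179.9, -0.1, 177.4]
ft_force: [-0.1, 0.3, 0.1]
finger_gap: 85.4
```

Call:
drive_tool --moves '[[[0,0,-3],0],[[0,0,-8],0],[[0,0,-10],0],[[0,0,-10],0],[[0,0,-10],0],[[0,0,-10],0],[[0,0,-10],0],[[0,0,-10],0]]'

```text
time: 13.0
tool_pos: [522.3, -355.3, 145.9]
tcp_rot: [-180.0, 0.0, 177.3]
ft_force: [-0.5, 0.7, -0.4]
finger_gap: 84.9
```

Run:
```python
from fit import *; from bench import r
s=r.snapshot("side")
print(r.sense()["tool_pos"],r.sense()["tcp_rot"])
crop(s,340,235,490,345,5,"pics/s4.png")
```

```text
[ 522.17512628 -355.25096969  145.70885881] [-1.79981003e+02  2.83065478e-02  1.77282271e+02]
```

View pics/s4.png

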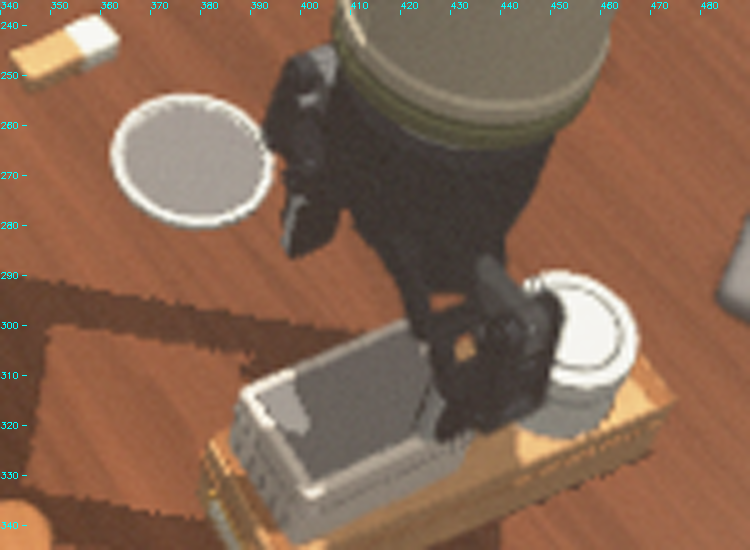

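Call:
drive_tool --moves '[[[-1.5,-5.8,0],0],[[-1.5,-5.8,-6],0],[[-1.5,-5.8,-16],0],[[-1.5,-5.8,-28],0],[[-1.5,-5.8,-40],0],[[-1.5,-5.8,-50],0],[[-1.5,-5.8,-57],0],[[-1.5,-5.8,-61],0]]'

```text
time: 13.72
tool_pos: [519.7, -360.1, 81.9]
tcp_rot: [179.9, -0.1, 177.3]
ft_force: [0.4, 0.6, 0.6]
finger_gap: 85.1
```

Call:
drive_tool --moves '[[[0,0,0],0],[[0,0,0],0],[[0,0,0],0],[[0,0,0],0],[[0,0,0],0],[[0,0,0],0],[[0,0,0],0],[[0,0,0],0]]' --fingers 0

```text
time: 14.38
tool_pos: [521.1, -361.3, 85.2]
tcp_rot: [-179.9, 0.1, 177.3]
ft_force: [1.0, -0.9, 6.8]
finger_gap: 53.6
```

Call:
drive_tool --moves '[[[0,0,3],0],[[0,0,10],0],[[0,0,22],0],[[0,0,36],0],[[0,0,50],0],[[0,8,60],0],[[0,22,65],0],[[0,42,65],0]]'

```text
time: 15.05
tool_pos: [521.5, -319.3, 152.1]
tcp_rot: [-179.9, 0.2, 177.2]
ft_force: [0.4, 0.2, -1.7]
finger_gap: 53.3
```

Call:
drive_tool --moves '[[[1,25,0],-1],[[2,52,0],-2],[[3,80,0],-2.8],[[4,108,0],-2.8],[[5,136,0],-2.8],[[5,164,0],-2.8],[[5,192,0],-2.8],[[5,220,0],-2.8]]'

```text
time: 15.72
tool_pos: [524.9, -96.3, 149.5]
tcp_rot: [180.0, 0.0, 174.5]
ft_force: [-0.6, -0.7, -1.6]
finger_gap: 53.2
```

Call:
drive_tool --moves '[[[0,27,0],0],[[0,52,0],0],[[0,74,0],0],[[0,90,0],0],[[0,100,0],0],[[0,105,0],0],[[0,105,0],0],[[0,105,0],0]]'

```text
time: 16.38
tool_pos: [525.5, 5.9, 149.4]
tcp_rot: [-180.0, 0.0, 174.5]
ft_force: [0.5, 0.1, -1.9]
finger_gap: 53.1
```

Run:
```python
from fit import *; from bench import r
s=r.snapshot("side")
print(r.sense()["tool_pos"],r.sense()["tcp_rot"])
crop(s,290,120,420,260,5,"pics/s5.png")
```

```text
[525.50651104   5.51884855 149.33746923] [-1.79977856e+02  3.91604265e-03  1.74468463e+02]
```

View pics/s5.png

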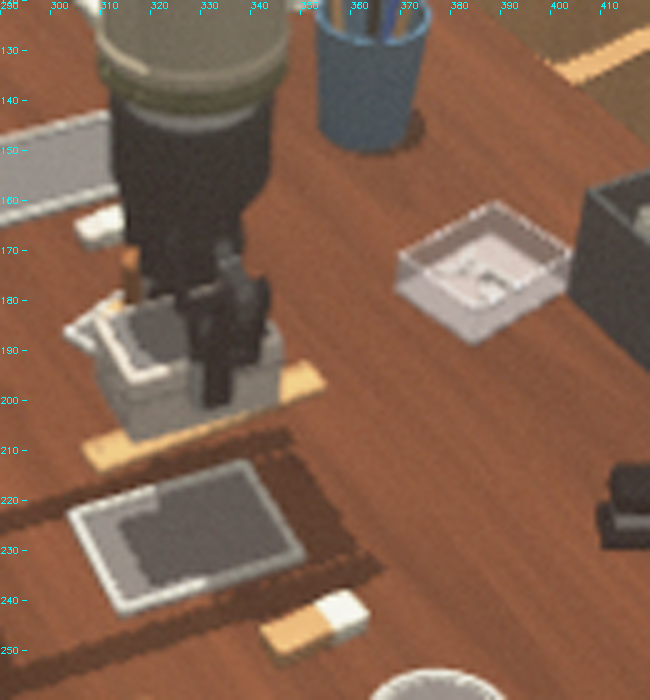

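Call:
drive_tool --moves '[[[0.5,0.6,-8],0],[[0.5,0.6,-22],0],[[0.5,0.6,-40],0],[[0.5,0.6,-60],0],[[0.5,0.6,-78],0],[[0.5,0.6,-92],0],[[0.5,0.6,-101],0],[[0.5,0.6,-105],0]]'

```text
time: 17.1
tool_pos: [524.7, 6.2, 42.1]
tcp_rot: [-180.0, -0.2, 174.4]
ft_force: [-0.8, -1.0, -2.2]
finger_gap: 53.4
```

Call:
drive_tool --moves '[[[0,0,-2],0],[[0,0,-3],0],[[0,0,-4],0],[[0,0,-5],0],[[0,0,-5.5],0],[[0,0,-6],0],[[0,0,-6],0],[[0,0,-6],0]]'

```text
time: 17.77
tool_pos: [526.1, 6.8, 38.5]
tcp_rot: [180.0, 0.0, 174.5]
ft_force: [0.5, -0.2, -1.8]
finger_gap: 53.2
```

Call:
drive_tool --moves '[[[0,0,-0.5],0],[[0,0,-0.5],0],[[0,0,-0.5],0],[[0,0,-0.5],0],[[0,0,-0.5],0],[[0,0,-0.5],0],[[0,0,4],0],[[0,0,12],0]]' --fingers 74

```text
time: 18.43
tool_pos: [525.2, 6.8, 49.8]
tcp_rot: [-180.0, -0.1, 174.5]
ft_force: [-0.3, 0.4, 0.4]
finger_gap: 74.2
```

Call:
drive_tool --moves '[[[0,0,15],0],[[0,0,35],0],[[0,0,60],0],[[2,0,85],0],[[6,-20,105],0],[[10,-45,115],0],[[15,-75,120],0],[[20,-110,120],0]]'

```text
time: 19.1
tool_pos: [547.6, -103.8, 173.7]
tcp_rot: [-180.0, 0.3, 174.6]
ft_force: [0.9, -0.6, 0.2]
finger_gap: 74.0
```

Call:
drive_tool --moves '[[[9,-35,0],0],[[18,-70,0],0],[[27,-105,0],0],[[36,-140,0],0],[[45,-170,0],0],[[54,-200,0],0],[[60,-225,0],0],[[66,-245,0],0]]' --fingers 85

```text
time: 19.77
tool_pos: [612.1, -350.7, 171.1]
tcp_rot: [-180.0, 0.0, 174.4]
ft_force: [0.8, -0.5, 0.1]
finger_gap: 84.9
```

Run:
```python
from fit import *; from bench import r
s=r.snapshot("side"); t=r.snapshot("top")
print(r.sense()["tool_pos"],r.sense()["tcp_rot"])
crop(s,295,190,365,250,9,"pics/s6.png"); crop(t,300,160,360,230,8,"pics/t6.png")
crop(s,370,255,490,365,6,"pics/s6b.png")
```

```text
[ 611.90304406 -351.68714867  170.82421511] [-1.79926325e+02  4.01730950e-02  1.74316676e+02]
```

View pics/s6.png

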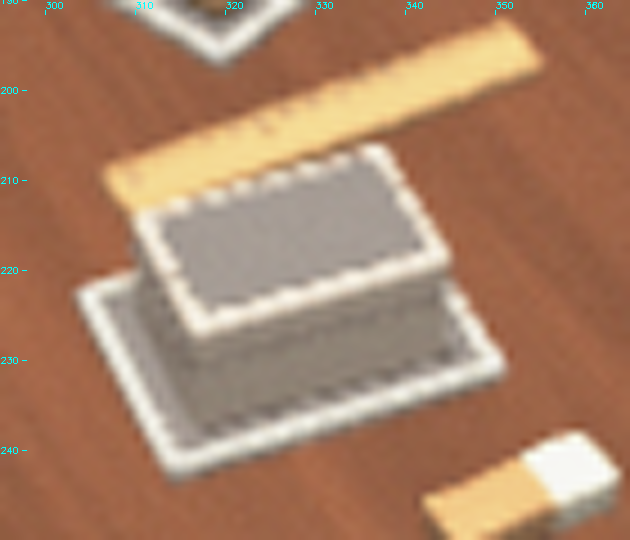

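View pics/t6.png

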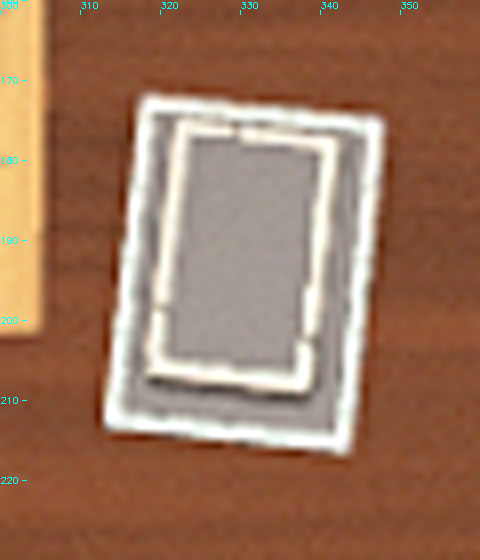

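View pics/s6b.png

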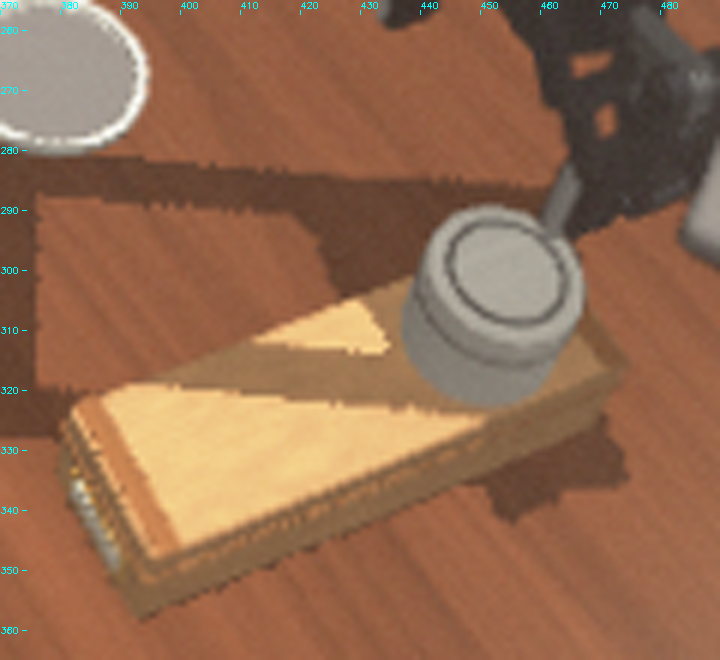

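Run:
```python
from fit import *; from bench import r
s=r.snapshot("side");t=r.snapshot("top")
f=conv([(175,120),(337,136),(310,393),(147,379)],(300,160),8);q=conv([(142,93),(385,120),(350,453),(105,427)],(300,160),8)
print(fitbox([(t,f,49)],84,54,[526,6,-5]),fitbox([(t,q,7)],110,80,[526,6,-5]))
f=conv([(135,212),(385,146),(452,258),(197,336)],(295,190),9);q=conv([(76,294),(505,370),(175,477)],(295,190),9)
print(fitbox([(s,f,49)],84,54,[526,6,-5]),fitbox([(s,q,7)],110,80,[526,6,-5]))
```

```text
(array([524.6,   5.8,  -5.3]), np.float64(0.44)) (array([525.1,   5.7,  -5.7]), np.float64(0.42))
(array([527.7,   7.4,  -6.4]), np.float64(0.53)) (array([526.8,   7.3,  -5. ]), np.float64(0.23))
```

Call:
drive_tool --moves '[[[4,-12,0],0],[[8,-22,0],0],[[8.3,-24.8,-8],0],[[8.3,-24.8,-24],0],[[8.3,-24.8,-42],0],[[8.3,-24.8,-60],0],[[8.3,-24.8,-74],0],[[8.3,-24.8,-84],0]]'

```text
time: 20.63
tool_pos: [619.5, -371.3, 83.9]
tcp_rot: [179.9, -0.1, 174.5]
ft_force: [0.2, -0.4, -1.0]
finger_gap: 84.9
```

Call:
drive_tool --moves '[[[0,0,0],0],[[0,0,0],0],[[0,0,0],0],[[0,0,0],0],[[0,0,0],0],[[0,0,0],0],[[0,0,0],0],[[0,0,0],0]]' --fingers 0

```text
time: 21.3
tool_pos: [621.1, -373.5, 87.7]
tcp_rot: [-179.9, 0.1, 174.5]
ft_force: [-1.6, 0.7, 5.9]
finger_gap: 54.9
```

Call:
drive_tool --moves '[[[0,0,3],0],[[0,0,10],0],[[0,0,22],0],[[0,0,34],0],[[-2,10,44],0],[[-6,28,50],0],[[-11,48,50],0],[[-17,72,50],0]]'

```text
time: 21.97
tool_pos: [604.0, -301.7, 138.9]
tcp_rot: [-179.9, 0.2, 174.4]
ft_force: [0.5, 0.2, -2.8]
finger_gap: 55.0
```

Call:
drive_tool --moves '[[[-6,25,0],0],[[-12,50,0],0],[[-18,75,0],0],[[-23,95,0],0],[[-26,110,0],0],[[-28,120,0],0],[[-28.7,124,0],0],[[-28.7,124,0],0]]'

```text
time: 22.63
tool_pos: [575.0, -176.8, 136.9]
tcp_rot: [-180.0, 0.0, 174.5]
ft_force: [-0.4, -0.3, -2.3]
finger_gap: 54.8
```

Run:
```python
from fit import *; from bench import r
s=r.snapshot("side")
print(r.sense()["tool_pos"],r.sense()["tcp_rot"])
crop(s,330,180,450,300,6,"pics/s7.png"); crop(s,375,275,485,365,7,"pics/s7b.png");
```

```text
[ 575.02508455 -177.48404286  136.788482  ] [-1.79966177e+02  4.51790379e-02  1.74501499e+02]
```

View pics/s7.png

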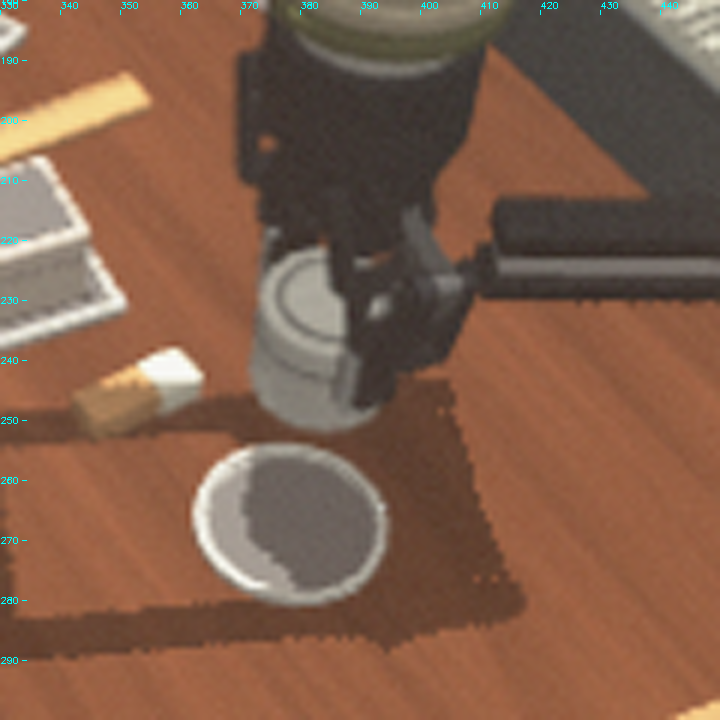

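View pics/s7b.png

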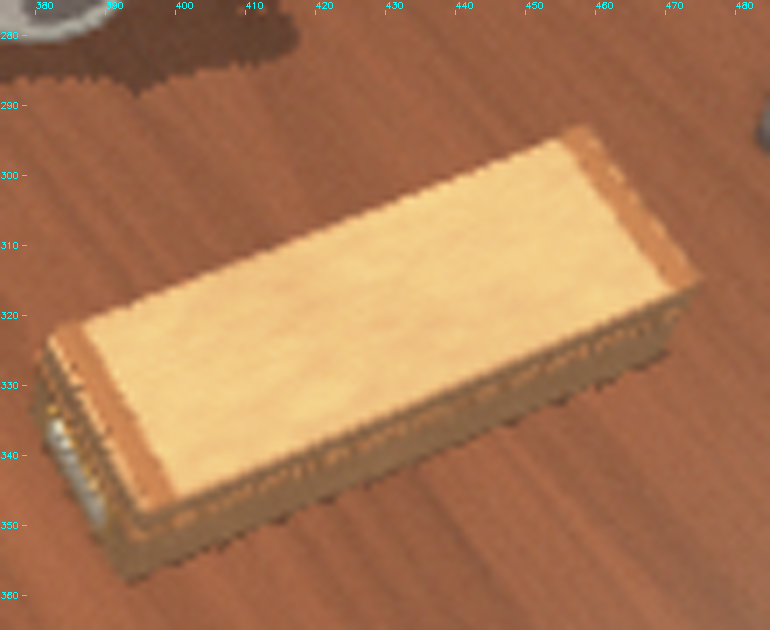

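Run:
```python
from fit import *; from bench import r
s=r.snapshot("side")
f=conv([(48,342),(583,125),(703,278),(147,515)],(375,275),7)
print(fitbox([(s,f,50)],200,62,[571,-369,-5]))
a=np.linspace(0,2*np.pi,24,endpoint=False)
im=s["pixels"][180:300,330:450,::-1].copy(); im=cv2.resize(im,None,fx=6,fy=6,interpolation=cv2.INTER_CUBIC)
for z in (136.8-37.7,136.8-37.7+46):
    for x,y in proj(s,np.c_[575+28*np.cos(a),-177+28*np.sin(a),0*a+z]): cv2.circle(im,(int((x-330+.5)*6),int((y-180+.5)*6)),2,(0,0,255),-1)
cv2.imwrite("pics/s7c.png",im)
```

```text
(array([ 572.4, -368.3,   -5.7]), np.float64(0.49))
```

View pics/s7c.png

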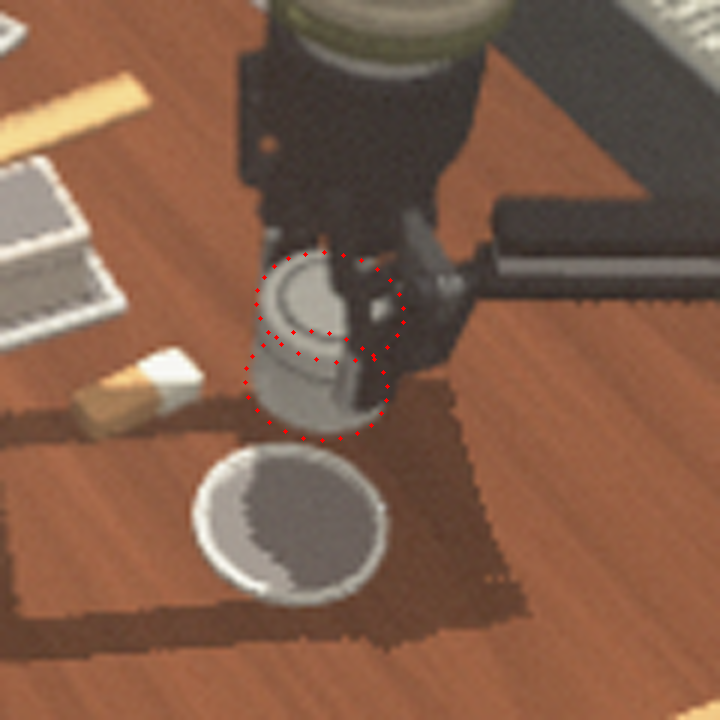

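Call:
drive_tool --moves '[[[0,0,-8],0],[[0,0,-22],0],[[0,0,-40],0],[[0,0,-58],0],[[0,0,-73],0],[[0,0,-84],0],[[0,0,-90],0],[[0,0,-92],0]]'

```text
time: 23.4
tool_pos: [573.4, -176.9, 42.0]
tcp_rot: [180.0, -0.2, 174.5]
ft_force: [-0.3, -1.0, -2.2]
finger_gap: 54.7
```

Call:
drive_tool --moves '[[[0,0,-1],0],[[0,0,-2],0],[[0,0,-3],0],[[0,0,-3.5],0],[[0,0,-3.5],0],[[0,0,-3.5],0],[[0,0,-3.5],0],[[0,0,-3.5],0]]'

```text
time: 24.07
tool_pos: [574.7, -177.1, 41.0]
tcp_rot: [-180.0, 0.0, 174.5]
ft_force: [-0.8, -0.1, -2.8]
finger_gap: 54.7
```

Call:
drive_tool --moves '[[[0,0,-0.5],0],[[0,0,-0.8],0],[[0,0,-0.8],0],[[0,0,-0.8],0],[[0,0,-0.8],0],[[0,0,-0.8],0],[[0,0,-0.8],0],[[0,0,-0.8],0]]'

```text
time: 24.73
tool_pos: [574.8, -177.1, 40.7]
tcp_rot: [-180.0, 0.0, 174.5]
ft_force: [-3.7, 1.3, 5.6]
finger_gap: 54.6
```

Call:
drive_tool --moves '[[[0,0,0],0],[[0,0,0],0],[[0,0,0],0],[[0,0,0],0],[[0,0,0],0],[[0,0,0],0],[[0,0,4],0],[[0,0,12],0]]' --fingers 76

```text
time: 25.4
tool_pos: [573.8, -176.7, 51.2]
tcp_rot: [180.0, -0.1, 174.5]
ft_force: [-0.4, 0.3, -0.5]
finger_gap: 75.9
```

Call:
drive_tool --moves '[[[0,0,15],0],[[0,0,35],0],[[0,0,55],0],[[0,-10,75],0],[[0,-35,85],0],[[0,-70,85],0],[[0,-105,85],0],[[0,-135,85],0]]' --fingers 85

```text
time: 26.07
tool_pos: [575.0, -314.2, 138.8]
tcp_rot: [-179.9, 0.1, 174.5]
ft_force: [-0.3, 0.5, -0.0]
finger_gap: 85.0
```

Call:
drive_tool --moves '[[[-1,-25,0],0],[[-2,-42,0],0],[[-2,-52,0],0],[[-2,-56,0],0],[[-2,-56,0],0],[[-2,-56,0],0],[[-2,-56,0],0],[[-2,-56,0],0]]'

```text
time: 26.73
tool_pos: [573.0, -366.8, 137.1]
tcp_rot: [180.0, -0.0, 174.6]
ft_force: [0.0, 0.0, 0.1]
finger_gap: 85.2
```

Run:
```python
from fit import *; from bench import r
s=r.snapshot("side"); t=r.snapshot("top")
print(r.sense()["tool_pos"],r.sense()["tcp_rot"])
crop(s,350,235,410,295,8,"pics/s8.png"); crop(t,375,140,435,210,8,"pics/t8.png")
```

```text
[ 572.9370791  -367.13321346  137.08516216] [ 1.79992845e+02 -8.06040865e-04  1.74550464e+02]
```

View pics/s8.png

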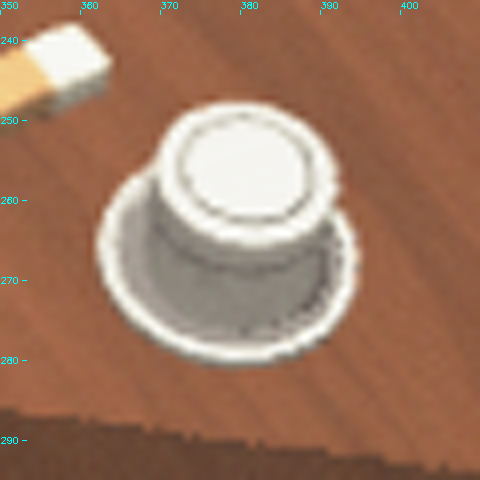

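View pics/t8.png

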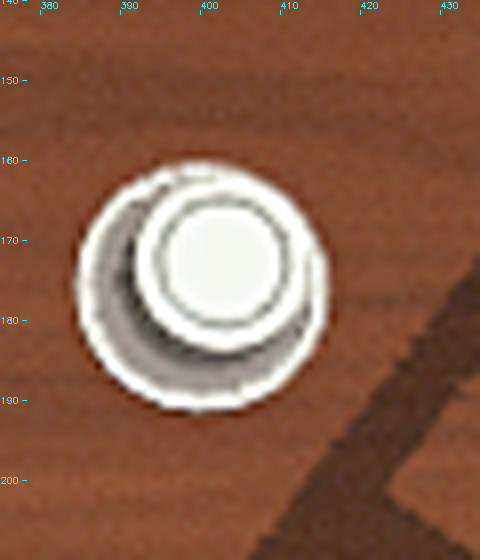

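Run:
```python
from fit import *; from bench import r
s=r.snapshot("side"); t=r.snapshot("top")
a=conv([(222,262)],(375,140),8)[0]; b=conv([(202,286)],(375,140),8)[0]
print(back(t,a,49).round(1),back(t,b,7).round(1))
a=conv([(249,173)],(350,235),8)[0]
print(back(s,a,49).round(1))
```

```text
[ 575.2 -178.    49. ] [ 574.9 -177.1    7. ]
[ 577.8 -176.3   49. ]
```

Call:
drive_tool --moves '[[[-1.9,-2,-8],-0.3],[[-1.9,-2,-22],-0.3],[[-1.9,-2,-40],-0.3],[[-1.9,-2,-58],-0.3],[[-1.9,-2,-74],-0.3],[[-1.9,-2,-86],-0.3],[[-1.9,-2,-94],-0.3],[[-1.9,-2,-98],-0.3]]'

```text
time: 27.6
tool_pos: [569.7, -369.3, 36.5]
tcp_rot: [179.9, -0.1, 174.2]
ft_force: [-0.3, -0.3, -0.3]
finger_gap: 85.1
```

Call:
drive_tool --moves '[[[0,0,0],0],[[0,0,0],0],[[0,0,0],0],[[0,0,0],0],[[0,0,0],0],[[0,0,0],0],[[0,0,0],0],[[0,0,0],0]]' --fingers 0 --squeeze 70

```text
time: 28.27
tool_pos: [571.3, -370.5, 40.0]
tcp_rot: [-180.0, 0.1, 174.2]
ft_force: [-0.3, 0.0, 4.5]
finger_gap: 61.0
```

Call:
drive_tool --moves '[[[0,0,3],0],[[0,0,10],0],[[0,0,22],0],[[0,0,38],0],[[0,0,54],0],[[0,0,70],0],[[0,0,82],0],[[0,0,90],0]]'

```text
time: 28.93
tool_pos: [571.3, -370.5, 131.4]
tcp_rot: [-179.9, 0.1, 174.2]
ft_force: [1.8, -0.9, -4.2]
finger_gap: 60.8
```

Call:
drive_tool --moves '[[[0,5,2],0],[[-1,16,2],0],[[-2,32,2],0],[[-3,52,2],0],[[-4,74,2],0],[[-5,98,2],0],[[-5,122,2],0],[[-5,146,2],0]]'

```text
time: 29.6
tool_pos: [564.4, -221.5, 129.2]
tcp_rot: [179.9, -0.2, 174.2]
ft_force: [0.7, -0.6, -4.3]
finger_gap: 60.5
```

Run:
```python
from fit import *; from bench import r
s=r.snapshot("side")
print(r.sense()["tool_pos"],r.sense()["tcp_rot"],r.sense()["finger_gap"])
crop(s,290,120,450,300,4,"pics/s9.png")
```

```text
[ 564.58628326 -216.90407109  128.87128033] [179.73847136  -0.21490307 174.31606999] 60.71819552237371
```

View pics/s9.png

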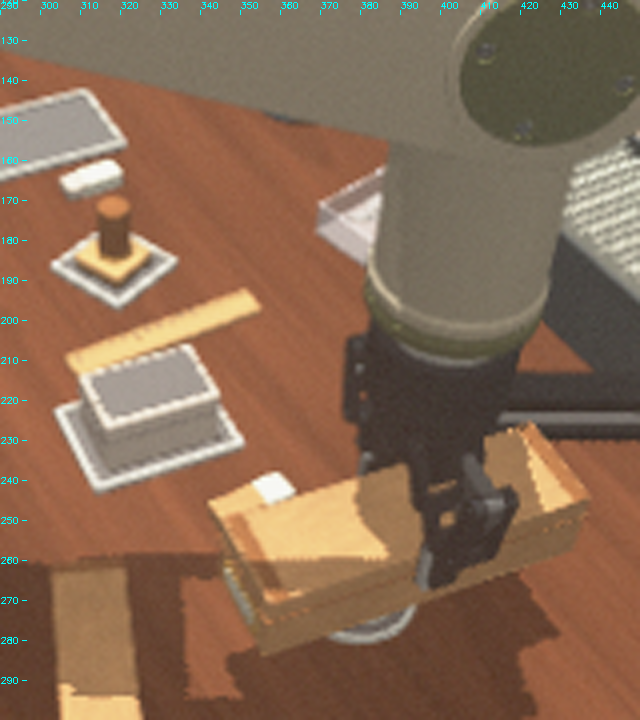

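Call:
drive_tool --moves '[[[0,8,0],0],[[-1,22,0],0],[[-2,42,0],0],[[-3,66,0],0.5],[[-3,92,0],1],[[-4,118,0],1.5],[[-4,144,0],1.8],[[-5,170,0],1.8]]'

```text
time: 30.32
tool_pos: [560.1, -52.6, 130.5]
tcp_rot: [180.0, -0.0, 176.0]
ft_force: [-0.6, 0.4, -4.6]
finger_gap: 61.3
```

Call:
drive_tool --moves '[[[0,26,0],0],[[-1,52,0],0],[[-1,78,0],0],[[-1,104,0],0],[[-1,130,0],0],[[-2,156,0],0],[[-2,182,0],0],[[-2,208,0],0]]'

```text
time: 30.98
tool_pos: [557.9, 155.4, 130.4]
tcp_rot: [-180.0, -0.1, 176.0]
ft_force: [0.7, 0.1, -4.4]
finger_gap: 60.3
```

Call:
drive_tool --moves '[[[0,26,0],0],[[0,52,0],0],[[0,78,0],0],[[0,104,0],0],[[0,130,0],0],[[0,150,0],0],[[0,165,0],0],[[0,175,0],0]]'

```text
time: 31.65
tool_pos: [557.9, 330.5, 130.4]
tcp_rot: [-180.0, -0.0, 176.0]
ft_force: [-0.5, -0.4, -5.4]
finger_gap: 60.8
```

Call:
drive_tool --moves '[[[0,8,0],0],[[0,13,0],0],[[0,15,0],0],[[0,15,0],0],[[0,15,0],0],[[0,15,0],0],[[0,15,0],0],[[0,15,0],0]]'

```text
time: 32.32
tool_pos: [558.9, 343.4, 131.1]
tcp_rot: [-180.0, 0.0, 176.0]
ft_force: [0.4, 0.6, -5.6]
finger_gap: 60.6
```

Run:
```python
from fit import *; from bench import r
s=r.snapshot("side")
print(r.sense()["tool_pos"],r.sense()["tcp_rot"],r.sense()["finger_gap"])
crop(s,225,50,385,190,5,"pics/s10.png")
```

```text
[558.86953416 343.54109385 131.06998139] [-1.79996962e+02  3.61458934e-03  1.75959817e+02] 60.886009229452895
```

View pics/s10.png

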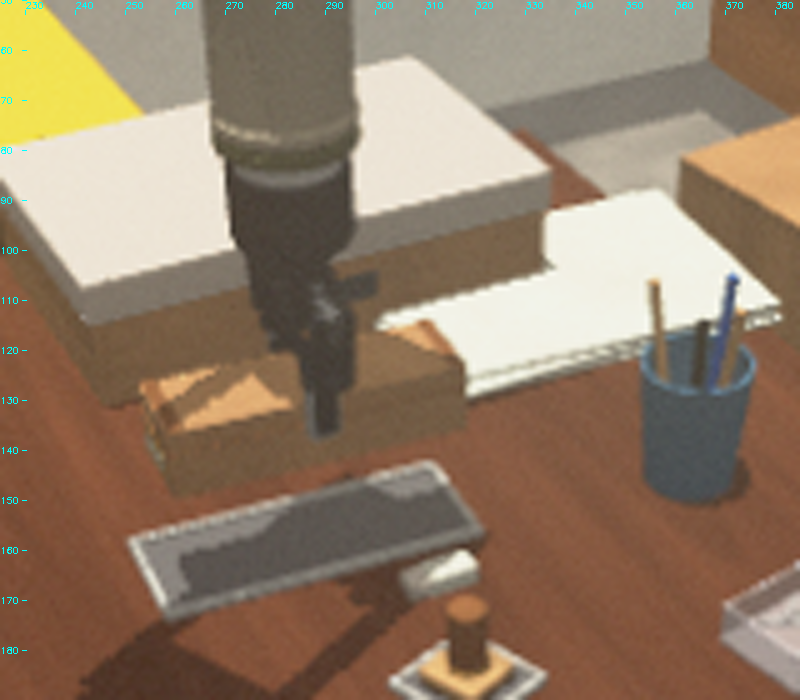

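Run:
```python
from fit import *; from bench import r
s=r.snapshot("side")
print(fitbox([(s,conv([(143,383),(171,433),(466,361),(428,321)],(225,50),5),141)],200,62,[558,344,-4]))
```

```text
(array([561.8, 345.3,  -3.4]), np.float64(1.14))
```

Call:
drive_tool --moves '[[[-1,6,0],0],[[-2,11,-5],0],[[-2,12,-15],0],[[-2,12,-30],0],[[-2,12,-46],0],[[-2,12,-60],0],[[-2,12,-71],0],[[-2,12,-78],0]]'

```text
time: 33.08
tool_pos: [555.3, 355.1, 49.7]
tcp_rot: [-179.9, -0.2, 176.0]
ft_force: [-0.0, -0.9, -5.4]
finger_gap: 60.8
```

Call:
drive_tool --moves '[[[0,0,-2],0],[[0,0,-3],0],[[0,0,-4],0],[[0,0,-5],0],[[0,0,-5],0],[[0,0,-5],0],[[0,0,-5],0],[[0,0,-5],0]]'

```text
time: 33.75
tool_pos: [557.0, 356.0, 48.4]
tcp_rot: [180.0, 0.0, 176.0]
ft_force: [0.1, -1.1, -4.0]
finger_gap: 60.7
```

Run:
```python
from fit import *; from bench import r
s=r.snapshot("side");t=r.snapshot("top")
print(r.sense()["tool_pos"],r.sense()["tcp_rot"],r.sense()["finger_gap"])
crop(s,235,90,335,190,7,"pics/s11.png")
```

```text
[556.81895936 355.98493893  48.19988743] [1.79991760e+02 1.28080654e-02 1.75988950e+02] 60.990195416036045
```

View pics/s11.png

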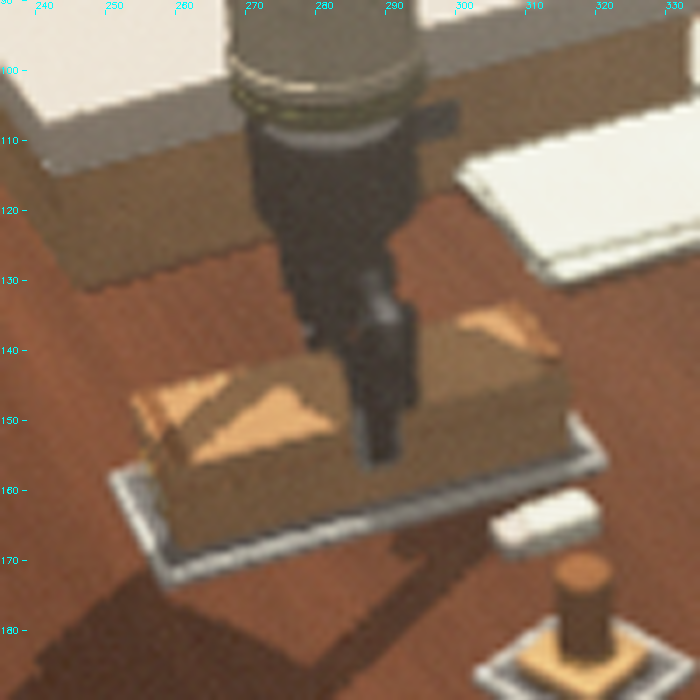

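Aligned with the tray; lowering the last 5 mm, gently, until the floor carries it.

Call:
drive_tool --moves '[[[0,0,-1],0],[[0,0,-2],0],[[0,0,-3],0],[[0,0,-4],0],[[0,0,-4.5],0],[[0,0,-5],0],[[0,0,-5],0],[[0,0,-5],0]]'

```text
time: 34.52
tool_pos: [556.8, 356.0, 43.1]
tcp_rot: [180.0, 0.0, 176.0]
ft_force: [-0.2, -0.4, -4.4]
finger_gap: 60.8
```

Call:
drive_tool --moves '[[[0,0,-0.3],0],[[0,0,-0.6],0],[[0,0,-0.8],0],[[0,0,-0.8],0],[[0,0,-0.8],0],[[0,0,-0.8],0],[[0,0,-0.8],0],[[0,0,-0.8],0]]'

```text
time: 35.18
tool_pos: [556.8, 356.0, 43.1]
tcp_rot: [180.0, 0.0, 176.0]
ft_force: [-4.4, -2.5, 4.0]
finger_gap: 60.8
```

Call:
drive_tool --moves '[[[0,0,0],0],[[0,0,0],0],[[0,0,0],0],[[0,0,0],0],[[0,0,0],0],[[0,0,0],0],[[0,0,4],0],[[0,0,12],0]]' --fingers 82

```text
time: 35.85
tool_pos: [555.9, 355.5, 53.3]
tcp_rot: [-179.9, -0.1, 176.0]
ft_force: [-0.9, 0.3, -0.8]
finger_gap: 82.3
```

Call:
drive_tool --moves '[[[0,0,12],0],[[0,0,30],0],[[0,0,55],0],[[0,0,85],0],[[0,0,115],0],[[0,0,140],0],[[-20,0,160],0],[[-45,0,170],0]]'

```text
time: 36.52
tool_pos: [513.9, 356.4, 229.9]
tcp_rot: [179.8, 0.4, 175.9]
ft_force: [-0.6, 0.7, 1.4]
finger_gap: 82.2
```

Call:
drive_tool --moves '[[[-25,30,0],0],[[-50,60,0],0],[[-75,90,0],0],[[-100,115,0],0],[[-120,135,0],0],[[-140,150,0],0],[[-150,160,0],0],[[-150,160,0],0]]'

```text
time: 37.18
tool_pos: [359.6, 518.0, 225.6]
tcp_rot: [179.9, 0.0, 176.2]
ft_force: [0.4, -0.3, 0.9]
finger_gap: 82.0
```

Run:
```python
from fit import *; from bench import r
s=r.snapshot("side"); t=r.snapshot("top")
print(r.sense()["tool_pos"],r.sense()["time"])
crop(s,235,130,405,285,4,"pics/s12.png"); crop(t,170,130,420,260,3,"pics/t12.png");crop(t,170,130,230,230,7,"pics/t12b.png");crop(s,235,125,335,190,7,"pics/s12b.png")
```

```text
[362.02335376 516.01812589 225.07069303] 37.2833
```

View pics/t12.png

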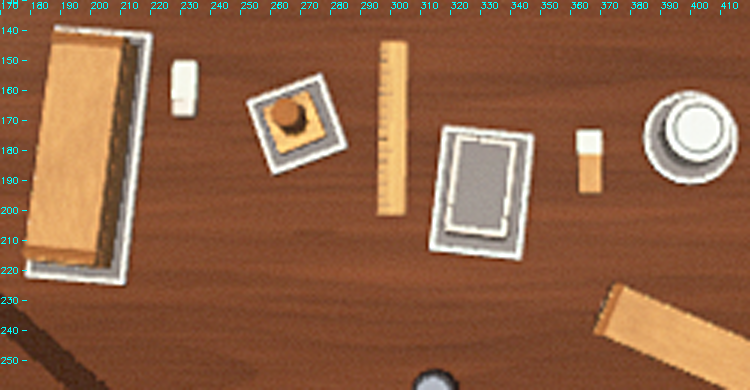

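View pics/t12b.png

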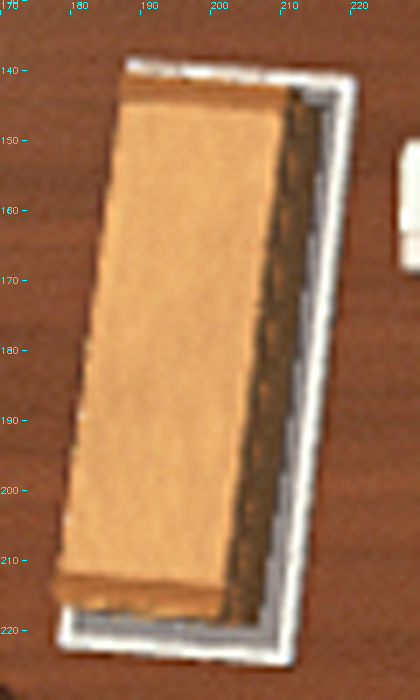

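View pics/s12b.png

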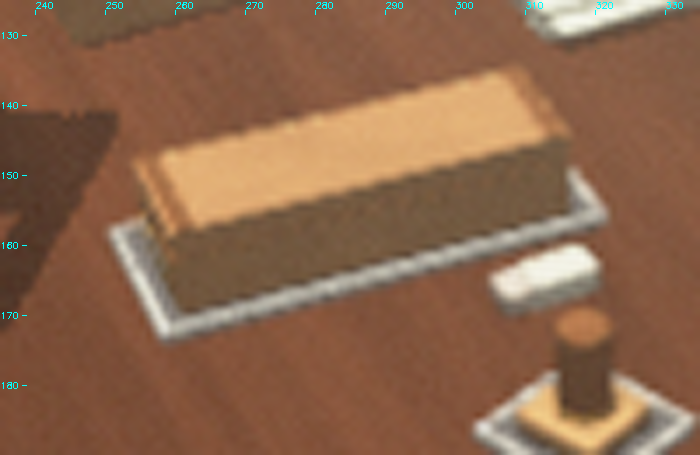

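Run:
```python
from fit import *; from bench import r
s=r.snapshot("side"); t=r.snapshot("top")
a=conv([(121,76),(295,90),(226,617),(53,605)],(170,130),7); b=conv([(133,163),(520,67),(570,133),(173,237)],(235,125),7)
q=conv([(126,58),(356,78),(292,664),(58,645)],(170,130),7)
for z in (53,58): print(z,fitbox([(t,a,z)],200,62,[557,355,-4]),fitbox([(s,b,z)],200,62,[557,355,-4]))
print(fitbox([(t,q,7)],226,88,[557,355,-4]))
f=conv([(142,252),(263,202),(308,322),(186,370)],(240,135),8)
crop(t,240,135,310,205,8,"pics/t12c.png")
```

```text
53 (array([555.2, 353.9,  -4.7]), np.float64(0.79)) (array([558. , 355.7,  -3.5]), np.float64(0.27))
58 (array([554.4, 352.3,  -4.6]), np.float64(0.96)) (array([555.5, 349.1,  -3.4]), np.float64(0.48))
(array([557.6, 355.7,  -4. ]), np.float64(0.51))
```

The case sits flat in its tray, with both cameras agreeing on the seated height. The ruler and both eraser-like blocks are at the same pixels as at the start. Handing in.

Run:
```python
from bench import r
print(r.hand_in()); print(r.sense()["time"])
```

```text
the job is handed in; nothing more can be done
None
the job is handed in; nothing more can be done
```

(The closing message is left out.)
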